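# Slacken the left-hand fuel gas nut on the still's gas header

### The arm

A 6-joint arm with a two-finger parallel gripper is mounted at the origin on the work surface. World frame = base frame: x ahead of the robot, y to its left, z up, the work surface at z = 0. Lengths are in m, angles in rad, forces in N, time in s.
With the tool pointing down it reaches from about 0.35 to 0.975 m from the base axis. Payload 4.9 kg.
Tool frame: the origin (TCP) lies between the finger pads; the fingertips stand 19 mm ahead of it and the grasp point (between the pads) is the TCP; z points along the fingers, y is the line along which they close (so a half turn about z gives the same grasp; the last joint's range is limited). The gripper opens to 85 mm and grips with 20 to 120 N. Pads are 22 mm wide; open, the fingers measure 114 mm over their backs; the gripper's body (76 mm by 85 mm) begins 54 mm behind the grasp point. The pads swing forward as they close: fully open they stand 13 mm farther back than shut.
Start: joints at [1.191, 0.053, 1.613, -0, 1.476, -0.119], TCP at [0.161, 0.604, 0.25] pointing down, gripper open.
Joint ranges: [-3.01, 3.01], [-1.01, 2.22], [0.06, 2.58], [-1.02, 4.17], [0.09, 2.62], [-3.14, 3.14]. Speed limits (rad/s): [2.57, 2.57, 3.14, 3.14, 3.14, 3.14].

### API

Orientations are given as a rotation vector (axis times angle).
In Python, from station import ctrl gives the robot as it stands. The module is installed in compiled form; this text tells all that it offers.
- The arm moves only by the tool servo_tool, never from a script. Its argument "increments" is a list that holds one entry, the list of rows, each a list of 5 numbers: the finger opening in cm, from 0 to 8.54, then the shift along the tool's x, y, z in cm, then the turn about the tool's z in degrees. A call has 1 to 5 rows; each row is the pose to reach, as a shift and turn from the pose commanded when the call began, along the tool's axes at that moment; what a row does not reach only later rows make up. A row lasts 1/10 s, in which the tool goes at most 50 mm and 8.59 degrees, less where a joint would pass 70% of its speed; a pose out of reach is approached as far as the arm can. A call with a gripper value outside its range is refused whole. The fingers move at their own pace and stop on an object; "newtons" is the grip in N (left out, the last holds). Time passes only in rows, so rows that repeat a pose let the fingers close. It gives the time, the measured TCP pose, the force, the opening and the grip force at its end, in the units of the state.
- ctrl.get_obs(): the state, without advancing time (a new reading comes with each control period).
- ctrl.get_image(name): name is "scene" or "side" or "wrist"; returns a dict with "img" (384x512x3 uint8, red, green, blue), "fx", "fy", "cx", "cy" (pixels), "rvec" (rotation vector, rad) and "tvec" (3), from world to camera coordinates, as OpenCV has them; the wrist camera has in their place "mount" (4x4, takes a point from camera to tool coordinates, whose origin is the TCP and whose axes are the flange's). Camera axes: x right, y down, z forward; pixel columns grow to the right and rows downward; lengths in m; the calibration is good to about 2 mm. The wrist camera is an equidistant fisheye: a pixel r from the principal point sees the ray r / f radians off the axis. A picture is of the moment at which its call begins: read the wrist's pose just before it. There is no depth.
- ctrl.finish_job(): hands the job in; it is judged then, once.
The state is a dict: "t": time; "q": joint angles; "dq": joint speeds; "effort": joint torques, N m; "tool_pos": TCP position; "tool_rot": TCP orientation; "contact_force": force on the tool from outside, world axes, zero at the start; "wrist_torque": the same for the moment, N m; "opening": finger opening in m; "grip_force": force on a finger pad.
Only numpy, scipy, OpenCV 4.12 (cv2) and the standard library are available. Lean on these libraries where they do the work, as an engineer would, in place of code of your own. Each camera call takes 0.05 s, during which the arm holds its last target. There are 200 camera calls.

### The job

The burner hose of the still is to be changed: slacken the fuel gas nut on the bench header, the brass one with two straight wings in a single bar, by about a quarter turn and let go of it. Mind that fuel gas fittings have a left-hand thread, so do not screw it tighter, and leave the four-armed nut and the round knurled nut beside it as they are.

Things in the scene. Friction and masses are not known exactly. Their poses are not given: they have to be found in the camera images.
- fuel_grip (a point): Centre of the grip of the brass fuel gas nut, on its vertical turning axis: x along, y across the bar (squeeze along y), z up. The bar (two wings) is upright, 66 mm long, 12 thick, 42 tall, from 110 to 152 mm above the table, on a hexagon 48 mm over corners; the point is 14 mm below its top, 28 above the hexagon. One of three nuts, in any order, 130 mm apart along a horizontal steel pipe.
- fuel_nut (a joint): Turn of the fuel gas nut, rad. Left-hand thread: the value grows as the nut is unscrewed, clockwise seen from above, and falls as it is tightened. Starts at 0 to 0.15, can go from -0.8 to 1.9, takes about 0.12 N m, does not rise noticeably and stays where it is left.
- air_nut (a joint): Turn of the air nut, the brass nut topped by a cross of four arms, 60 mm over the arms, top 137 mm above the table; rad, 0 at the start, clockwise from above positive; to be left alone.
- nitrogen_nut (a joint): Turn of the nitrogen nut, the brass nut whose top is a round knurled disc 60 mm across, top 140 mm above the table; rad, 0 at the start, clockwise from above positive; to be left alone.

How it is judged:
By the outcome, as a careful person would: the job done as asked, in the order asked, and still so for the second after the job is handed in, with the robot touching nothing.
It also fails if it takes over 32 s, if anything falls off the work surface, if the arm or the gripper's body presses on something with over 40 N, if the wrist force passes 120 N, or if a joint passes its speed limit or range.

## Working session

There is one attempt and no reset: what is moved stays moved. The work goes in short steps, Python scripts to look and compute and a tool call to move; the robot and the scene stay as the last step left them, time stands still between calls to the robot, and variables do not carry over. Pictures are saved under pics/ and viewed, at most 10 in all, crops included, and the job is handed in when it is done.

Besides the shell and the picture viewer there is one more tool, called after "Emit:" as name(argument=value, ...) on one line, values as JSON. servo_tool: Moves the arm, as the interface text tells. Its arguments: {"type":"object","properties":{"increments":{"type":"array"},"newtons":{"type":"number"}},"required":["increments"]}

```bash
mkdir -p pics; python3 - <<'E'
from station import ctrl
import cv2,numpy as np,pickle
o=ctrl.get_obs();print(o['t'],o['tool_pos'],o['tool_rot'],o['opening'])
d={}
for n in ['scene','side','wrist']:
    d[n]=ctrl.get_image(n);cv2.imwrite(f'pics/{n}0.png',d[n]['img'][:,:,::-1])
    print({k:v for k,v in d[n].items() if k!='img'})
d['o']=o
pickle.dump(d,open('d0.pkl','wb'))
E
```

```text
0.0 [0.16094662 0.60331612 0.24903104] [-0.4084722  -3.11437937  0.00314571] 0.08507237952003105
{'fx': 424.5185449207605, 'fy': 424.5185449207605, 'cx': 258.01720274814187, 'cy': 191.4754187832887, 'rvec': array([ 2.13350713,  0.80952403, -0.37393374]), 'tvec': array([-0.46194003, -0.08893773,  1.07530361])}
{'fx': 392.3830604673234, 'fy': 392.3830604673234, 'cx': 255.4902892491764, 'cy': 193.15961589718358, 'rvec': array([ 0.73046315, -2.49018501,  1.30080113]), 'tvec': array([0.50033895, 0.27177922, 0.50301537])}
{'fx': 297.3186396354542, 'fy': 297.3186396354542, 'cx': 259.3969480552208, 'cy': 188.23234412915622, 'mount': array([[-1.96505092e-03, -9.57454572e-01, -2.88577340e-01,
         7.44169483e-02],
       [ 9.99996962e-01, -2.31095009e-03,  8.57949486e-04,
        -1.18633210e-04],
       [-1.48833549e-03, -2.88574777e-01,  9.57456204e-01,
        -1.23567231e-01],
       [ 0.00000000e+00,  0.00000000e+00,  0.00000000e+00,
         1.00000000e+00]])}
```

View pics/scene0.png

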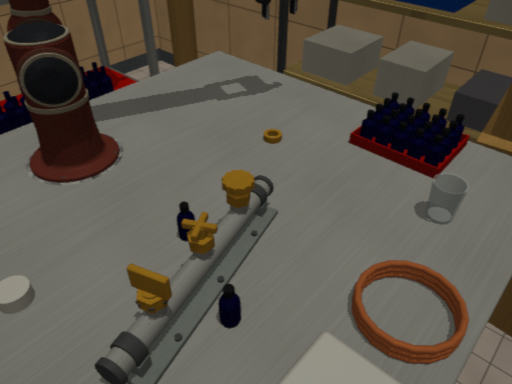

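View pics/side0.png

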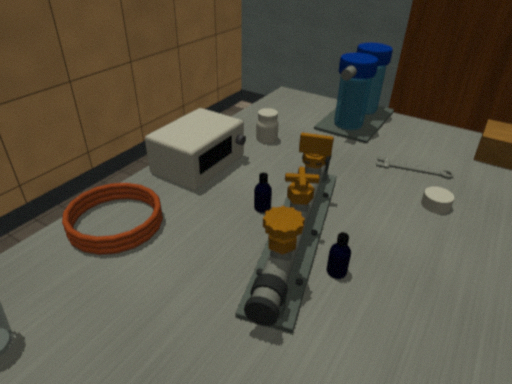

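View pics/wrist0.png

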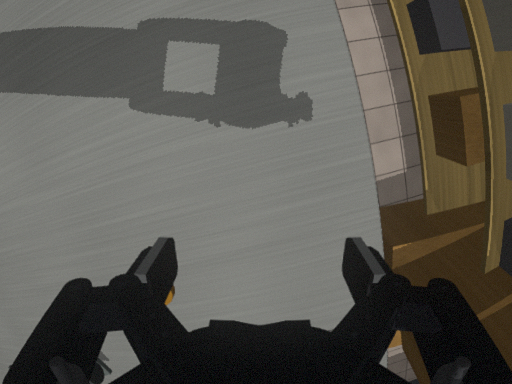

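The scene view shows the winged nut at about (150,283), the cross at (201,233) and the knurled disc at (238,187). In the side view the winged nut is at (316,148). I'll enlarge both.

```bash
python3 - <<'E'
import cv2,pickle,numpy as np
d=pickle.load(open('d0.pkl','rb'))
a=d['scene']['img'][250:320,115:185,::-1];b=d['side']['img'][120:190,280:350,::-1]
f=lambda i:cv2.resize(i,(390,390),interpolation=cv2.INTER_CUBIC)
cv2.imwrite('pics/crop.png',np.hstack([f(a),f(b)]))
E
```

```text
(no output)
```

View pics/crop.png

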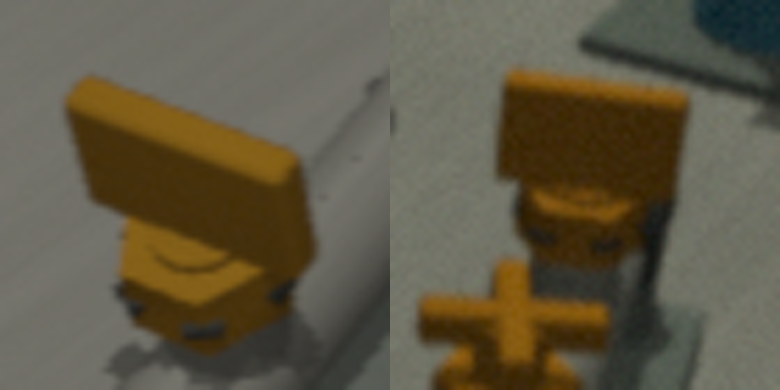

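```bash
cat > h.py <<'E'
import cv2,numpy as np
def K(c): return np.array([[c['fx'],0,c['cx']],[0,c['fy'],c['cy']],[0,0,1]])
def back(c,px,z):
    R=cv2.Rodrigues(c['rvec'])[0];C=-R.T@c['tvec']
    r=(R.T@np.linalg.inv(K(c))@np.c_[px,np.ones(len(px))].T).T
    return C+r*((z-C[2])/r[:,2])[:,None]
def proj(c,P): return cv2.projectPoints(P,c['rvec'],c['tvec'],K(c),None)[0][:,0]
def box(p): # x,y,yaw
    c,s=np.cos(p[2]),np.sin(p[2]);L=np.array([[a,b] for a in(-.033,.033) for b in(-.006,.006)])
    q=L@np.array([[c,s],[-s,c]])+p[:2]
    return np.r_[np.c_[q,np.full(4,.152)],np.c_[q,np.full(4,.11)]]
E
python3 - <<'E'
from h import *
import pickle
from scipy.spatial.transform import Rotation as R
d=pickle.load(open('d0.pkl','rb'));S,D=d['scene'],d['side'];k=70/390
a=np.array([[92,76],[70,97],[283,183],[299,155]])*k+[115,250]-.4
b=np.array([[120,72],[297,93]])*k+[280,120]-.4
print(back(S,a,.152),back(D,b,.152))
nuts=[back(S,np.array([[200,222]]),.137),back(S,np.array([[238,178]]),.14)];print(nuts)
for c in(S,D):
    r=cv2.Rodrigues(c['rvec'])[0];print('cam',-r.T@c['tvec'])
p=back(S,a,.152).mean(0)
print(p);print(R.from_rotvec(d['o']['tool_rot']).as_matrix())
E
```

```text
[[ 0.53146855 -0.17998397  0.152     ]
 [ 0.53313016 -0.18783755  0.152     ]
 [ 0.5947228  -0.16947525  0.152     ]
 [ 0.59084612 -0.16130986  0.152     ]] [[ 0.5910457  -0.16603767  0.152     ]
 [ 0.53167845 -0.18666829  0.152     ]]
[array([[ 0.52863096, -0.04662041,  0.137     ]]), array([[0.49613868, 0.07794052, 0.14      ]])]
cam [ 0.93077453 -0.36634932  0.61402224]
cam [0.29669474 0.48701674 0.50201035]
[ 0.56254191 -0.17465166  0.152     ]
[[-9.66177469e-01  2.57876845e-01 -7.94856768e-04]
 [ 2.57877925e-01  9.66175608e-01 -1.91586817e-03]
 [ 2.73913182e-04 -2.05604467e-03 -9.99997849e-01]]
```

Emit:
servo_tool(increments=[[[8.5,-3.4,-3.7,0,0],[8.5,-6.7,-7.4,0,0],[8.5,-10,-11,0,0],[8.5,-13.4,-14.8,0,0],[8.5,-16.8,-18.5,0,0]]])

```text
t: 0.65
tool_pos: [0.2754, 0.3811, 0.2499]
tool_rot: [0.407, 3.115, -0.0]
contact_force: [1.4, 0.2, -0.3]
opening: 0.0851
grip_force: 0.0
```

Emit:
servo_tool(increments=[[[8.5,-3.4,-3.7,0,0],[8.5,-6.7,-7.4,0,0],[8.5,-10,-11,0,0],[8.5,-13.4,-14.8,0,0],[8.5,-16.8,-18.5,0,0]]])

```text
t: 1.15
tool_pos: [0.3895, 0.16, 0.2502]
tool_rot: [0.408, 3.114, 0.0]
contact_force: [1.2, -0.1, 0.5]
opening: 0.0852
grip_force: 0.0
```

Emit:
servo_tool(increments=[[[8.5,-3.4,-3.7,0,0],[8.5,-6.7,-7.4,0,0],[8.5,-10,-11,0,0],[8.5,-13.4,-14.8,0,0],[8.5,-16.8,-18.5,0,0]]])

```text
t: 1.65
tool_pos: [0.5036, -0.0612, 0.2501]
tool_rot: [0.409, 3.115, 0.0]
contact_force: [0.7, 0.7, 1.0]
opening: 0.0848
grip_force: 0.0
```

Emit:
servo_tool(increments=[[[8.5,-3.0,-3.3,0,-8],[8.5,-6,-6.6,0,-16],[8.5,-8.6,-9.5,0,-24],[8.5,-8.6,-9.5,0,-32],[8.5,-8.6,-9.5,0,-32]]])

```text
t: 2.15
tool_pos: [0.5618, -0.1739, 0.2494]
tool_rot: [0.463, -3.106, -0.002]
contact_force: [-0.1, 0.2, -0.5]
opening: 0.0849
grip_force: 0.0
```

```bash
python3 - <<'E'
from station import ctrl
import cv2,pickle
o=ctrl.get_obs();print(o['t'],o['tool_pos'],o['tool_rot'],o['q'])
w=ctrl.get_image('wrist');cv2.imwrite('pics/wrist1.png',w['img'][:,:,::-1]);pickle.dump((o,w),open('d1.pkl','wb'))
E
```

```text
2.15 [ 0.56180737 -0.17394856  0.24941618] [ 4.62751384e-01 -3.10597481e+00 -1.62401787e-03] [-4.26827283e-01 -3.26650385e-02  1.70035937e+00  1.43331980e-04
  1.47558073e+00 -2.29343649e+00]
```

View pics/wrist1.png

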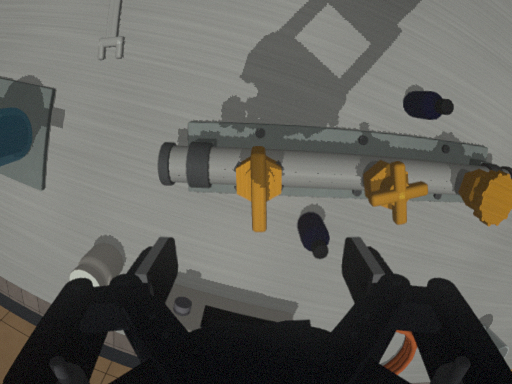

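The wrist view shows the bar's top running from (258,148) to (260,231), nearly aligned with the tool's x axis and midway between the fingers. A low bottle stands at (313,235).

```bash
python3 - <<'E'
import numpy as np,pickle,cv2
from scipy.spatial.transform import Rotation as R
o,w=pickle.load(open('d1.pkl','rb'))
M=w['mount'];Rt=R.from_rotvec(o['tool_rot']).as_matrix()
def bk(px,z):
    v=(np.array(px,float)-[w['cx'],w['cy']])/w['fx'];t=np.linalg.norm(v)
    r=Rt@M[:3,:3]@np.r_[v/t*np.sin(t),np.cos(t)];C=Rt@M[:3,3]+o['tool_pos']
    return C+r*(z-C[2])/r[2]
# segment brass blob rows: midline of bar top below the hexagon and width
hsv=cv2.cvtColor(w['img'],cv2.COLOR_RGB2HSV);m=(hsv[:,:,1]>150)&(hsv[:,:,2]>60)&(abs(hsv[:,:,0].astype(int)-18)<10)
for r in range(144,236,6):
    c=np.where(m[r,225:295])[0]+225;print(r,(c.min(),c.max()) if len(c) else None,end=' ')
a,b=bk((258.5,148),.152),bk((260,230.5),.152)
d=a-b
print('\n',a,b,(a+b)/2,np.linalg.norm(d),np.degrees(np.arctan2(d[1],d[0])))
print('tool y deg',np.degrees(np.arctan2(Rt[1,1],Rt[0,1])),'x',np.degrees(np.arctan2(Rt[1,0],Rt[0,0])))
c=(a+b)/2-o['tool_pos'];print('shift tool cm',100*Rt.T@c)
E
```

```text
144 None 150 (np.int64(252), np.int64(263)) 156 (np.int64(251), np.int64(265)) 162 (np.int64(242), np.int64(274)) 168 (np.int64(236), np.int64(280)) 174 (np.int64(236), np.int64(280)) 180 (np.int64(237), np.int64(280)) 186 (np.int64(237), np.int64(281)) 192 (np.int64(237), np.int64(280)) 198 (np.int64(247), np.int64(270)) 204 (np.int64(252), np.int64(265)) 210 (np.int64(252), np.int64(265)) 216 (np.int64(253), np.int64(265)) 222 (np.int64(253), np.int64(265)) 228 (np.int64(253), np.int64(265)) 234 None 
 [ 0.52430646 -0.18534559  0.152     ] [ 0.58866814 -0.16465213  0.152     ] [ 0.5564873  -0.17499886  0.152     ] 0.06760654269261046 -162.17644787109106
tool y deg 106.94800139132356 x -163.0519170163465
shift tool cm [0.52814411 0.04273166 9.74230025]
```

Emit:
servo_tool(increments=[[[8.5,0.2,0.05,2,0],[8.5,0.3,0.05,4,0],[8.5,0.3,0.05,5,-1],[8.5,0.3,0.05,5,-1]]])

```text
t: 2.6
tool_pos: [0.5576, -0.1722, 0.1983]
tool_rot: [0.492, -3.1, -0.003]
contact_force: [-1.2, -0.5, 0.7]
opening: 0.0851
grip_force: 0.0
```

```bash
python3 - <<'E'
from station import ctrl
import cv2,pickle
import numpy as np
o=ctrl.get_obs();print(o['t'],o['tool_pos'],o['tool_rot'])
w=ctrl.get_image('wrist')
s=ctrl.get_image('scene');pickle.dump((o,w,s),open('d2.pkl','wb'))
f=lambda i:cv2.resize(i[:,:,::-1],(400,400),interpolation=cv2.INTER_CUBIC)
cv2.imwrite('pics/c2.png',np.hstack([f(w['img'][130:290,180:340]),f(s['img'][200:320,90:210])]))
E
```

```text
2.6 [ 0.55764194 -0.17221147  0.19828435] [ 0.4924564  -3.09963047 -0.00328942]
```

View pics/c2.png

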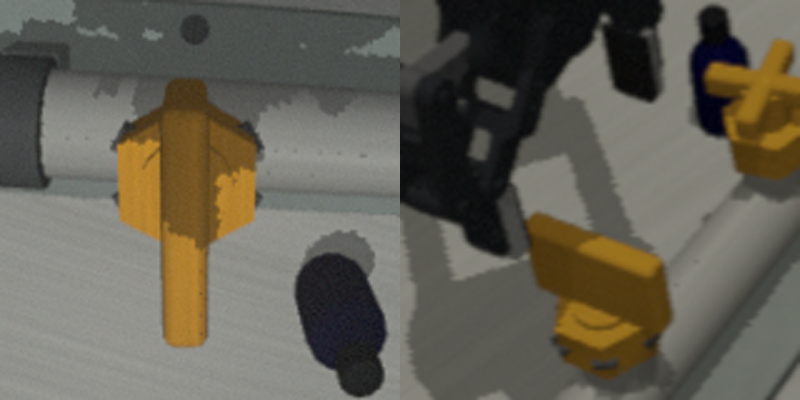

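The close-up shows the bar top from wrist pixel (254.4,161.5) to (254.2,268), with the near (left) finger clear of the bar. In the scene crop the left finger only overlaps the bar's far end visually.

```bash
python3 - <<'E'
import numpy as np,pickle,cv2
from scipy.spatial.transform import Rotation as R
from h import *
from station import ctrl
P=[ctrl.get_obs()['tool_pos'] for _ in range(3)];print(P)
o,w,s=pickle.load(open('d2.pkl','rb'))
M=w['mount'];Rt=R.from_rotvec(o['tool_rot']).as_matrix()
def bk(px,z):
    v=(np.array(px,float)-[w['cx'],w['cy']])/w['fx'];t=np.linalg.norm(v)
    r=Rt@M[:3,:3]@np.r_[v/t*np.sin(t),np.cos(t)];C=Rt@M[:3,3]+o['tool_pos']
    return C+r*(z-C[2])/r[2]
a,b=bk((254.4,161.5),.152),bk((254.2,268),.152);d=a-b
print(a,b,(a+b)/2,np.linalg.norm(d),np.degrees(np.arctan2(d[1],d[0])))
print('x',np.degrees(np.arctan2(Rt[1,0],Rt[0,0])))
print('shift tool cm',100*Rt.T@((a+b)/2-o['tool_pos']))
E
```

```text
[array([ 0.55903355, -0.17304036,  0.20092786]), array([ 0.55903355, -0.17304036,  0.20092786]), array([ 0.55903355, -0.17304036,  0.20092786])]
[ 0.52090768 -0.18656898  0.152     ] [ 0.58936259 -0.16498289  0.152     ] [ 0.55513513 -0.17577594  0.152     ] 0.07177766747466555 -162.49822095823208
x -161.94487274171428
shift tool cm [ 0.33623192 -0.27302406  4.62868375]
```

Emit:
servo_tool(increments=[[[8.5,0,-0.1,2,0],[8.5,0,-0.1,4,0],[8.5,0,-0.1,5.5,0],[8.5,0,-0.1,6.1,0],[8.5,0,-0.1,6.1,0]]])

```text
t: 3.2
tool_pos: [0.5589, -0.1742, 0.1388]
tool_rot: [0.493, -3.102, -0.001]
contact_force: [0.2, 0.5, -0.5]
opening: 0.0849
grip_force: 0.0
```

Emit:
servo_tool(increments=[[[3,0,0,0,0],[2,0,0,0,0],[0.8,0,0,0,0],[0.8,0,0,0,0],[0.8,0,0,0,0]]], newtons=30)

```text
t: 3.7
tool_pos: [0.5596, -0.1751, 0.1398]
tool_rot: [-0.493, 3.102, -0.004]
contact_force: [5.2, -21.2, -3.7]
opening: 0.0117
grip_force: 11.6
```

Emit:
servo_tool(increments=[[[0.8,0,0,0,0],[0.8,0,0,0,0],[0.8,0,0,0,0],[0.8,0,0,0,0],[0.8,0,0,0,0]]])

```text
t: 4.2
tool_pos: [0.5596, -0.1753, 0.1398]
tool_rot: [-0.492, 3.102, -0.003]
contact_force: [1.7, -4.8, -0.2]
opening: 0.0114
grip_force: 36.3
```

Emit:
servo_tool(increments=[[[0.8,0,-0.05,0,4],[0.8,0,-0.05,0,8],[0.8,0,-0.05,0,12],[0.8,0,-0.05,0,16],[0.8,0,-0.05,0,20]]], newtons=40)

```text
t: 4.7
tool_pos: [0.5596, -0.1751, 0.1398]
tool_rot: [0.057, 3.14, -0.001]
contact_force: [1.1, -1.8, 1.2]
opening: 0.0116
grip_force: 39.5
```

```bash
cat > st.py <<'E'
from station import ctrl
import numpy as np
from scipy.spatial.transform import Rotation as R
o=ctrl.get_obs();Rt=R.from_rotvec(o['tool_rot']).as_matrix()
print(o['t'],o['tool_pos'],'xdir',np.degrees(np.arctan2(Rt[1,0],Rt[0,0])),'F tool',Rt.T@o['contact_force'],'T',Rt.T@o['wrist_torque'],o['opening'],o['grip_force'])
E
python3 st.py
```

```text
4.7 [ 0.55961162 -0.17507293  0.13982938] xdir 177.91782606653084 F tool [-1.21133819 -1.72965473 -1.17234035] T [ 0.21714744 -0.07914172 -0.15899528] 0.01158943539018061 39.45462226867676
```

Forces are small, so I'll carry on turning.

Emit:
servo_tool(increments=[[[0.8,0,0,0,5],[0.8,0,0,0,10],[0.8,0,0,0,15],[0.8,0,0,0,20],[0.8,0,0,0,25]]])

```text
t: 5.2
tool_pos: [0.5597, -0.1747, 0.1398]
tool_rot: [0.736, 3.053, 0.001]
contact_force: [0.0, -1.8, 0.6]
opening: 0.0118
grip_force: 39.5
```

```bash
python3 st.py
```

```text
5.2 [ 0.55972814 -0.17470264  0.13980151] xdir 152.88184776094926 F tool [-0.84459038 -1.59282699 -0.59306793] T [ 0.02025906 -0.1535102  -0.17064605] 0.01175067468535702 39.49633061885834
```

Emit:
servo_tool(increments=[[[0.8,0,0,0,5],[0.8,0,0,0,10],[0.8,0,0,0,15],[0.8,0,0,0,20],[0.8,0,0,0,25]]])

```text
t: 5.7
tool_pos: [0.5599, -0.1745, 0.1398]
tool_rot: [1.38, 2.821, 0.002]
contact_force: [2.2, 0.5, 1.7]
opening: 0.0116
grip_force: 39.5
```

Emit:
servo_tool(increments=[[[0.8,0,0,0,5],[0.8,0,0,0,10],[0.8,0,0,0,15],[0.8,0,0,0,20],[0.8,0,0,0,20]]])

```text
t: 6.2
tool_pos: [0.5602, -0.1743, 0.1398]
tool_rot: [1.844, 2.541, 0.003]
contact_force: [4.2, 0.8, 0.2]
opening: 0.0114
grip_force: 39.5
```

```bash
python3 st.py
```

```text
6.2 [ 0.56021556 -0.17432108  0.13983839] xdir 108.06385035716245 F tool [-0.49089173  4.20583622 -0.15449765] T [-0.58496454 -0.05025912  0.12037513] 0.011444106371074344 39.50344741344452
```

Emit:
servo_tool(increments=[[[0.8,0,0.05,0,0],[3,0,0.05,0,0],[5,0,0.05,0,0],[6,0,0.05,0,0],[6,0,0.05,0,0]]])

```text
t: 6.7
tool_pos: [0.5594, -0.1747, 0.1389]
tool_rot: [-1.845, -2.542, 0.001]
contact_force: [0.5, 0.3, -0.8]
opening: 0.0599
grip_force: 0.0
```

Emit:
servo_tool(increments=[[[6,0,0,-2,0],[6,0,0,-5,0],[6,0,0,-8,0],[6,0,0,-11,0],[6,0,0,-11,0]]])

```text
t: 7.2
tool_pos: [0.562, -0.1757, 0.2552]
tool_rot: [1.84, 2.535, 0.003]
contact_force: [1.0, -1.1, 1.4]
opening: 0.0596
grip_force: 0.0
```

```bash
python3 st.py; python3 - <<'E'
from station import ctrl
import cv2
import numpy as np
f=lambda i:cv2.resize(i[:,:,::-1],(400,400),interpolation=cv2.INTER_CUBIC)
w=ctrl.get_image('wrist')['img'];s=ctrl.get_image('scene')['img']
cv2.imwrite('pics/c3.png',np.hstack([f(w[60:360,100:400]),f(s[150:350,90:290])]))
E
```

```text
7.2 [ 0.56198094 -0.17572388  0.25522621] xdir 108.06894671446246 F tool [-1.33132064  0.64695625 -1.42408653] T [-0.00393057 -0.03809088  0.05165996] 0.059632020861937904 0.0
```

View pics/c3.png

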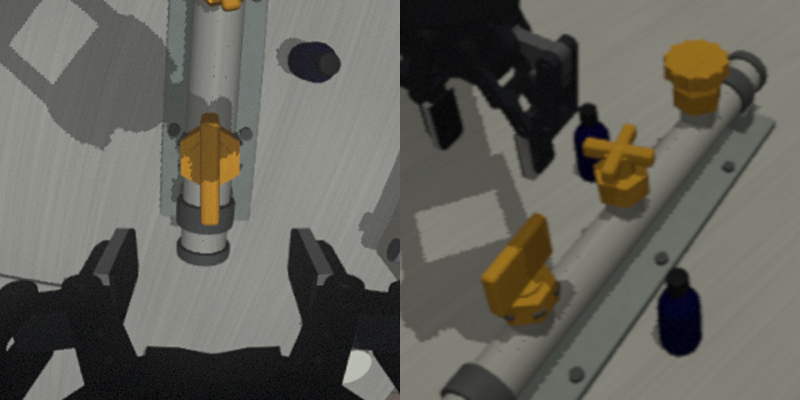

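The bar now lies along the pipe at crop pixel (210,165), so the nut has turned a quarter clockwise. The neighbouring nuts look unchanged and the gripper is clear.

```bash
python3 -c "
from station import ctrl
print(ctrl.finish_job())"
```

```text
the job is handed in; nothing more can be done
None
```

I slackened the fuel gas nut about 90° clockwise seen from above and let go of it; the air and nitrogen nuts were not touched, and the job was handed in at about 7 s.

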